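# Raise the window of the bracket etching cabinet to its working mark

## Robot

A 7-joint arm with a two-finger parallel gripper is mounted at the origin on the work surface. World frame = base frame: x ahead of the robot, y to its left, z up, the work surface at z = 0. Lengths are in m, angles in rad, forces in N, time in s.
With the tool pointing down it reaches from about 0.425 to 0.925 m from the base axis. Payload 6.8 kg.
Tool frame: the origin (TCP) lies on the centre line of the jaws, within the pads' length; the fingertips stand 19 mm ahead of it and the grasp point (between the pads) is the TCP (bot.tcp_to_tips is the distance from the TCP to the fingertips, in m); x points along the fingers, y is the direction in which the jaws open and shut, and the axes are right-handed (so a half turn about x gives the same grasp; the last joint's range is limited). The gripper opens to 85 mm and grips with 20 to 120 N. Pads are 22 mm wide; open, the fingers measure 114 mm over their backs; the gripper's body (76 mm by 85 mm) begins 54 mm behind the grasp point. The pads swing forward as they close: fully open they stand 13 mm farther back than shut.
Start: joints at [1.155, 0.477, 0.022, 1.555, -0.011, 1.109, -0.083], TCP at [0.205, -0.643, 0.25] pointing down, gripper open.
Joint ranges: [-2.96, 2.96], [-0.34, 2.1], [-1.41, 1.46], [0.24, 2.44], [-1.37, 4.51], [0.17, 1.92], [-2.96, 2.96]. Speed limits (rad/s): [2.39, 2.39, 3.14, 3.14, 3.14, 3.14, 3.14].

## Interface

Orientations are given as a unit quaternion [w, x, y, z].
In Python, from station import status, eyes, bot gives the robot as it stands.
- The arm moves only by the tool apply_moves, never from a script. Its arguments are lists of equal length, an entry for each row: "travel": the shift along the tool's x, y, z in cm, a list of three; "turn": the turn, a rotation vector about the tool's x, y, z in rad, a list of three; "grip": the closure, from 0 (fully open) to 1 (shut). In form: {"travel": [[tx, ty, tz], ...], "turn": [[wx, wy, wz], ...], "grip": [grip, ...]}. A call has 1 to 8 rows; each row shifts and turns the pose as measured when the row begins, along the tool's axes as they then stand; what a row does not reach is not made up. A row lasts 1/12 s, in which the tool goes at most 41.7 mm and 7.16 degrees, less where a joint would pass 70% of its speed; a pose out of reach is approached as far as the arm can. A call is refused whole if a number of a shift passes 4.17 or a number of a turn 0.125, either way. A call with a gripper value outside its range is refused whole. The fingers move at their own pace and stop on an object; "newtons" is the grip in N (left out, the last holds). Time passes only in rows, so rows that do not move let the fingers close. It gives the time, the measured TCP pose, the force and the opening at its end, in the units of the state.
- status.get_obs(): the state, without advancing time (a new reading comes with each control period).
- eyes.read_camera(name): name is "scene" or "top" or "wrist"; returns the picture (384x512x3 uint8, red, green, blue); there is no depth.
- eyes.calibration(name): a dict with "intrinsics" (3x3 intrinsics, pixels), "distortion" ([k1, k2, p1, p2, k3] as OpenCV has them; the pictures are not rectified), "xyz" and "attitude" of the camera in the world; the wrist camera has in their place "T_tool_cam" (4x4, takes a point from camera to tool coordinates, whose origin is the TCP and whose axes are the tool frame's). Camera axes: x right, y down, z forward; pixel columns grow to the right and rows downward; lengths in m; the calibration is good to about 2 mm. A picture is of the moment at which its call begins: read the wrist's pose just before it. calibration takes no time and is no camera call.
- bot.hand_in(): hands the job in, once; it reports no verdict.
Trained networks look in the newest picture that a camera, given by its name, has taken for a name from the list of things; names that differ only in an ending like _2 or _b are one class to them, and where a whole thing is asked for, a point or a joint stands for the part that bears it (a point fixed in the world has none). Each returns a list of dicts, best first, with "score" (0 to 1); they miss things now and then, are a little off and sometimes report something else, mostly with a low value. They report only what shows in the picture. A call takes as long as a camera call.
- eyes.masks_of(thing, camera): "region" (384x512 bool, what is visible of it) and "rect" ([left, top, right, bottom] in pixels, round what is visible of it).
The state is a dict: "t": time; "q": joint angles; "joint_vel": joint speeds; "joint_torque": joint torques, N m; "eef_pos": TCP position; "tool_rot": TCP orientation; "contact_force": force on the tool from outside, world axes, zero at the start; "torque": the same for the moment, N m; "gripper_width": opening from 0.0 (shut) to 1.0 (fully open).
Only numpy, scipy, OpenCV 4.12 (cv2) and the standard library are available. Lean on these libraries where they do the work, as an engineer would, in place of code of your own. Each camera call takes 0.05 s, during which the arm holds its last target. There are 200 camera calls.

## Task

Open the little bracket etching cabinet for work: with the fingertips, push its sloping counterweighted window up from beneath the blue lip until the red pointer stands inside the green band on the rail, then take the hand away and leave the window standing there. Only push the lip from below, do not pinch it or touch the yellow strip on its upper side, and leave the scaler, the explorer probe, the bite plate and the bracket pot where they are.

Things in the scene. Friction and masses are not known exactly. Their poses are not given: they have to be found in the camera images.
- lip_under (a point): Middle of the underside of the blue lip on the lower edge of the sliding window, 17 mm out from the pane's back. Axes: x up the 45 degree slope (the way it opens), y along the lip, z squarely out of the window to the user. Lip: 244 mm in y, 12 mm thick in x (upwards from here), standing 34 mm out from the pane's back, free beneath. Starts 80 to 110 mm above the counter.
- pointer (a point): Middle of the small red pointer bar (6 mm by 30 mm) at the left end of the lip, over the left rail; it moves with the window. Same axes as lip_under.
- band (a point): Middle of the green band (20 mm along the slope, 30 mm wide) clipped firmly to the left rail: the marked height. It does not move with the window. Same axes as lip_under; the pointer is in the band when it is less than 10 mm from this point along x.
- sash (a joint): Travel of the window up the slope in m: 0 shut, 0.19 at the top stop. The counterweights balance it, with about 2 N of friction either way: it stays wherever it is left, and slides when pushed with a few newtons.
- strip (a point): Yellow strip on the upper side of the blue lip (244 mm long, 28 mm deep, 3 mm thick); it moves with the window and is not to be touched. This point is the middle of its upper face; axes as lip_under.
- cabinet: Etching cabinet, fixed: white plinth 300 mm deep, 320 wide, 50 high; counterweight tubes, clear sides and back. Aluminium rails 24 mm wide, 138 mm left and right of the middle, 4 mm proud of the pane's back, up to 350 mm high with their pulleys. With the window shut, 30 mm of free slope lies between lip and plinth edge. Origin at the centre of the underside; window faces -x, y is left for one facing it, z up.
- scaler: Chrome scaler with knurled handle lying on the counter, 140 mm long, 10 mm thick. Origin under the middle of the handle, x along it. A bystander.
- explorer: Thin steel explorer probe lying on the counter, 160 mm long, 8 mm thick. Origin under its middle, x along it. A bystander.
- bite_plate: Blue acrylic U-shaped bite plate lying flat, 63 mm by 58 mm, 10 mm thick. Origin under its middle. A bystander.
- bracket_pot: Round white lidded bracket pot, 62 mm across, 45 mm high. Origin at the centre of its underside. A bystander.

How it is judged:
On the way:
1. the fingers are pushing the blue lip and the window has risen 20 mm (distance of pointer from where it was at the start of the episode above 0.02 m and contact force between the fingers and sash_c1 above 0.2 N), for 0.1 s.
At the end, for the whole second after the job is handed in: the red pointer stands within 10 mm of the middle of the green band along the slope, the window is at rest, and the four bystanders are within 20 mm of where they were (x of pointer in the frame of band between -0.01 and 0.01 m and velocity of joint sash between -0.005 and 0.005 m/s and distance of each of scaler, explorer, bite_plate, bracket_pot from where it was at the start of the episode below 0.02 m); the robot touches nothing.
It fails at once if the yellow strip on the upper side of the lip is touched (lip pinched or pushed from above) (contact force between any of the fingers, the arm and sash_c2 above 1 N).
It fails at once if the scaler is pushed or lifted more than 20 mm from its place (distance of scaler from where it was at the start of the episode above 0.02 m).
It fails at once if the explorer probe is pushed or lifted more than 20 mm from its place (distance of explorer from where it was at the start of the episode above 0.02 m).
It fails at once if the bite plate is pushed or lifted more than 20 mm from its place (distance of bite_plate from where it was at the start of the episode above 0.02 m).
It fails at once if the bracket pot is pushed or lifted more than 20 mm from its place (distance of bracket_pot from where it was at the start of the episode above 0.02 m).
It also fails if it takes over 42 s, if anything falls off the work surface, if the arm or the gripper's body presses on something with over 40 N, if the wrist force passes 120 N, or if a joint passes its speed limit or range.

## Working session

There is one attempt and no reset: what is moved stays moved. The work goes in short steps, Python scripts to look and compute and a tool call to move; the robot and the scene stay as the last step left them, time stands still between calls to the robot, and variables do not carry over. Pictures are saved under pics/ and viewed, about 8 in all and at most 12, crops included, and the job is handed in when it is done.

Besides the shell and the picture viewer there is one more tool, called after "Emit:" as name(argument=value, ...), one argument or row to a line, values as JSON. apply_moves: Moves the arm, as the interface text tells. Its arguments: {"type":"object","properties":{"travel":{"type":"array"},"turn":{"type":"array"},"grip":{"type":"array"},"newtons":{"type":"number"}},"required":["travel","turn","grip"]}

```bash
mkdir -p pics
cat > h.py <<'E'
import numpy as np, cv2
from scipy.spatial.transform import Rotation as R
from station import status, eyes, bot
def q2R(q): return R.from_quat([q[1],q[2],q[3],q[0]]).as_matrix()
def cam(name, obs=None):
    c=eyes.calibration(name); K=np.array(c["intrinsics"]); D=np.array(c["distortion"])
    if name=="wrist":
        o=obs or status.get_obs(); T=np.eye(4); T[:3,:3]=q2R(o["tool_rot"]); T[:3,3]=o["eef_pos"]
        T=T@np.array(c["T_tool_cam"]); return K,D,T[:3,:3],T[:3,3]
    return K,D,q2R(c["attitude"]) if np.size(c["attitude"])==4 else np.array(c["attitude"]),np.array(c["xyz"])
def ray(cm,uv):
    K,D,Rm,t=cm; p=cv2.undistortPoints(np.array(uv,float).reshape(-1,1,2),K,D)[:,0]
    d=np.c_[p,np.ones(len(p))]@Rm.T; return t,d/np.linalg.norm(d,axis=1)[:,None]
def proj(cm,X):
    K,D,Rm,t=cm; return cv2.projectPoints((np.array(X,float).reshape(-1,3)-t)@Rm,np.zeros(3),np.zeros(3),K,D)[0][:,0]
def save(name,img): cv2.imwrite("pics/"+name,img[...,::-1])
E
python3 - <<'E'
from h import *
ims=[]
for n in ["scene","top"]:
    im=eyes.read_camera(n); save(n+"0.png",cv2.resize(im,(768,576))); np.save(n+"0.npy",im)
    c=eyes.calibration(n); print(n,c)
    for th in ["lip_under","pointer","band","strip","cabinet","scaler","explorer","bite_plate","bracket_pot"]:
        for d in eyes.masks_of(th,n)[:2]:
            ys,xs=np.nonzero(d["region"]); print(th,round(d["score"],2),d["rect"],len(xs),xs.mean().round(1) if len(xs) else 0,ys.mean().round(1) if len(xs) else 0)
o=status.get_obs();print(o["eef_pos"],o["tool_rot"],o["t"],o["contact_force"])
E
```

```text
scene {'intrinsics': array([[472.76848136,   0.        , 257.61486132],
       [  0.        , 472.76848136, 189.94221324],
       [  0.        ,   0.        ,   1.        ]]), 'distortion': array([-0.18110628,  0.        ,  0.        ,  0.        ,  0.        ]), 'xyz': array([ 0.53301292, -0.57000438,  0.92157785]), 'attitude': array([-0.3074926 ,  0.95144234, -0.01205388,  0.00777757])}
lip_under 0.92 [213.4, 105.0, 297.0, 227.0] 6234 253.7 167.5
pointer 0.65 [210.8, 107.7, 290.6, 223.8] 6121 253.6 167.9
band 0.56 [252.4, 112.1, 261.6, 123.8] 60 258.9 117.7
strip 0.68 [211.9, 101.1, 295.2, 228.4] 6243 253.2 167.8
cabinet 0.92 [205.3, 56.2, 383.4, 270.0] 26319 298.6 179.6
scaler 0.53 [177.0, 216.4, 188.2, 272.8] 219 183.7 247.8
scaler 0.25 [210.4, 104.9, 292.9, 230.0] 6063 253.6 168.2
explorer 0.63 [205.0, 155.1, 214.4, 180.7] 98 209.4 165.6
bracket_pot 0.95 [228.6, 280.1, 257.9, 318.3] 850 243.2 298.2
top {'intrinsics': array([[483.00086144,   0.        , 255.34637534],
       [  0.        , 483.00086144, 184.52807596],
       [  0.        ,   0.        ,   1.        ]]), 'distorti
[... 336 characters left out ...]
, 193.4, 198.9, 199.5] 108 192.0 193.5
band 0.32 [180.4, 244.0, 245.4, 259.4] 144 212.1 251.9
strip 0.62 [186.9, 156.2, 323.1, 241.5] 8569 256.4 196.3
cabinet 0.79 [185.9, 65.0, 350.7, 248.8] 24147 260.3 158.5
scaler 0.57 [287.0, 269.7, 327.3, 271.5] 158 309.1 269.6
explorer 0.68 [200.4, 251.2, 230.0, 257.7] 77 211.6 251.9
bite_plate 0.96 [134.9, 186.8, 169.9, 218.9] 432 152.3 201.1
bite_plate 0.46 [194.1, 252.1, 229.7, 258.0] 112 212.7 252.0
bracket_pot 0.93 [345.4, 198.9, 372.9, 226.8] 547 360.4 213.5
bracket_pot 0.43 [187.2, 190.8, 200.0, 198.2] 110 192.5 193.1
[ 0.20447736 -0.64329606  0.25029912] [-0.10837793 -0.69874613 -0.10835926  0.69876057] 1.0 [-0.45465387  0.47657754 -0.27201252]
```

View pics/scene0.png

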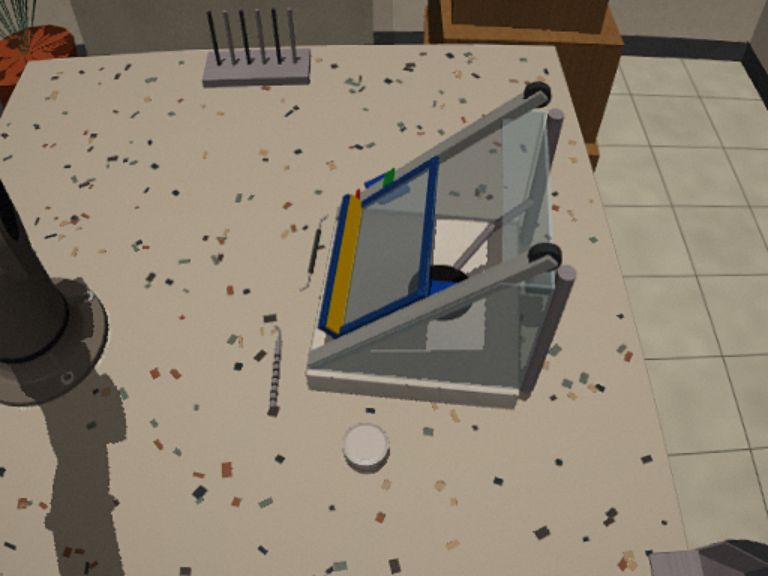

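View pics/top0.png

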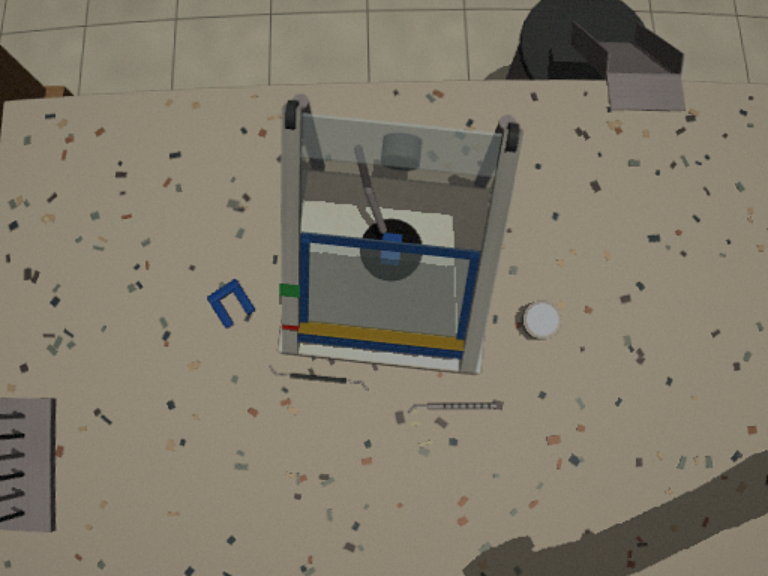

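```bash
cat > col.py <<'E'
from h import *
def blob(im,kind,box):
    h=cv2.cvtColor(im,cv2.COLOR_RGB2HSV).astype(int); H,S,V=h[...,0],h[...,1],h[...,2]
    m={"y":(H>18)&(H<32)&(S>170)&(V>60),"r":((H<6)|(H>172))&(S>150)&(V>60),"g":(H>45)&(H<75)&(S>130)&(V>40)}[kind]
    b=np.zeros_like(m); b[box[1]:box[3],box[0]:box[2]]=1; m&=b.astype(bool)
    n,l,st,c=cv2.connectedComponentsWithStats(m.astype(np.uint8)); 
    if n<2: return None
    i=1+np.argmax(st[1:,4]); ys,xs=np.nonzero(l==i); return np.c_[xs,ys].astype(np.int32)
def tri(cs,uvs):
    A=np.zeros((3,3));b=np.zeros(3);rs=[]
    for c,uv in zip(cs,uvs):
        t,d=ray(c,uv);M=np.eye(3)-np.outer(d[0],d[0]);A+=M;b+=M@t;rs.append((M,t))
    X=np.linalg.solve(A,b);return X,[round(1e3*np.linalg.norm(M@(X-t)),1) for M,t in rs]
def quad(p):
    h=cv2.convexHull(p.reshape(-1,1,2))
    e=1
    while True:
        a=cv2.approxPolyDP(h,e,True)
        if len(a)<=4: return a[:,0]
        e+=.25
E
python3 - <<'E'
from col import *
box={"scene":(200,90,300,240),"top":(180,150,325,250)}
C={n:cam(n) for n in box}; I={n:np.load(n+"0.npy") for n in box}
for k in "yrg":
    P={n:blob(I[n],k,box[n]) for n in box}
    print(k,{n:(len(p),p.mean(0).round(2).tolist(),p.min(0).tolist(),p.max(0).tolist()) for n,p in P.items()})
    if k=="y":
        for n in box: print(n,quad(P[n]).tolist())
    print(tri([C[n] for n in box],[P[n].mean(0) for n in box]))
E
```

```text
y {'scene': (868, [229.39, 176.88], [218, 130], [240, 222]), 'top': (807, [253.66, 223.64], [199, 215], [308, 233])}
scene [[235, 130], [240, 134], [225, 222], [218, 218]]
top [[308, 232], [199, 218], [208, 215], [308, 227]]
(array([0.49595504, 0.06116373, 0.09800223]), [np.float64(1.3), np.float64(1.3)])
r {'scene': (12, [238.25, 128.67], [237, 126], [239, 131]), 'top': (30, [193.13, 217.97], [188, 217], [198, 219])}
(array([0.5135213 , 0.19625471, 0.1068137 ]), [np.float64(1.2), np.float64(1.2)])
g {'scene': (56, [258.86, 118.0], [255, 112], [262, 124]), 'top': (101, [193.02, 193.31], [187, 189], [199, 197])}
(array([0.5622448 , 0.19094755, 0.14699593]), [np.float64(0.4), np.float64(0.4)])
```

```bash
cat > plan.py <<'E'
from h import *
yaw=-0.127; c,s=np.cos(yaw),np.sin(yaw); r=2**-.5
xw=np.array([c*r,s*r,r]); yw=np.array([-s,c,0]); zw=np.cross(xw,yw)
LIP=np.array([.485,.063,.087]); W=np.c_[xw,yw,zw]
def go(off,sgn=1,tip=None):  # off: fingertip target in window frame (m) rel LIP
    o=status.get_obs(); Rc=q2R(o["tool_rot"]); p=np.array(o["eef_pos"])
    Rt=np.c_[-zw,sgn*yw,sgn*xw]; tcp=LIP+W@np.array(off)+zw*bot.tcp_to_tips
    rv=R.from_matrix(Rc.T@Rt).as_rotvec()
    print("t",o["t"],"q",np.round(o["q"],2),"F",np.round(o["contact_force"],1),"w",o["gripper_width"])
    print("tip in win",np.round(1e3*W.T@(p+Rc[:,0]*bot.tcp_to_tips-LIP),1)," tcp",p.round(3))
    print("travel cm (tool)",np.round(100*Rc.T@(tcp-p),2),"rotvec",rv.round(3),"world",tcp.round(3))
    return rv,tcp
E
python3 - <<'E'
from plan import *
print(bot.tcp_to_tips, q2R(status.get_obs()["tool_rot"]).round(3).tolist())
go([-.03,0,.10]); go([-.03,0,.10],-1)
E
```

```text
0.019 [[-0.0, 0.303, -0.953], [-0.0, -0.953, -0.303], [-1.0, 0.0, 0.0]]
t 1.0 q [ 1.15  0.48  0.02  1.56 -0.01  1.11 -0.08] F [-0.5  0.5 -0.3] w 0.9993335501972326
tip in win [ -31.5 -736.1  235.5]  tcp [ 0.204 -0.643  0.25 ]
travel cm (tool) [ 10.03 -63.25 -38.57] rotvec [-2.523 -0.231  1.045] world [0.38  0.076 0.15 ]
t 1.0 q [ 1.15  0.48  0.02  1.56 -0.01  1.11 -0.08] F [-0.5  0.5 -0.3] w 0.9993335501972326
tip in win [ -31.5 -736.1  235.5]  tcp [ 0.204 -0.643  0.25 ]
travel cm (tool) [ 10.03 -63.25 -38.57] rotvec [0.412 0.773 0.171] world [0.38  0.076 0.15 ]
```

Emit:
apply_moves(
  travel=[
    [0,-3.4,-1.8],
    [0,-3.4,-1.8],
    [0,-3.4,-1.8],
    [0,-3.4,-1.8],
    [0,-3.4,-1.8],
    [0,-3.4,-1.8],
    [0,-3.4,-1.8],
    [0,-3.4,-1.8],
  ],
  turn=[
    [0,0,0],
    [0,0,0],
    [0,0,0],
    [0,0,0],
    [0,0,0],
    [0,0,0],
    [0,0,0],
    [0,0,0],
  ],
  grip=[1,1,1,1,1,1,1,1],
  newtons=40,
)

```text
t: 1.67
eef_pos: [0.2579, -0.3366, 0.2474]
tool_rot: [-0.107, -0.699, -0.102, 0.7]
contact_force: [0.3, 0.1, -0.2]
gripper_width: -0.001
```

Emit:
apply_moves(
  travel=[
    [0,0,0],
    [0,0,0],
    [0,0,0],
    [0,0,0],
    [0,0,0],
    [0,0,0],
    [0,0,0],
    [0,0,0],
  ],
  turn=[
    [0.05,0.095,0.02],
    [0.05,0.095,0.02],
    [0.05,0.095,0.02],
    [0.05,0.095,0.02],
    [0.05,0.095,0.02],
    [0.05,0.095,0.02],
    [0.05,0.095,0.02],
    [0.05,0.095,0.02],
  ],
  grip=[1,1,1,1,1,1,1,1],
)

```text
t: 2.33
eef_pos: [0.2648, -0.3283, 0.2516]
tool_rot: [-0.006, 0.912, -0.042, -0.408]
contact_force: [1.1, 1.0, -0.6]
gripper_width: 0.0
```

```bash
python3 -c "
from plan import *
go([-.03,0,.10],-1)"
```

```text
t 2.3333 q [ 1.2  -0.03 -0.03  2.42 -1.14  0.7   0.43] F [ 1.1  1.  -0.6] w 0.00012027946947888982
tip in win [  -4.1 -415.8  216.9]  tcp [ 0.265 -0.328  0.252]
travel cm (tool) [ 12.32 -41.51   0.  ] rotvec [0.049 0.055 0.014] world [0.38  0.076 0.15 ]
```

Emit:
apply_moves(
  travel=[
    [1,-3.9,0],
    [1,-3.9,0],
    [1,-3.9,0],
    [1,-3.9,0],
    [0,-3.9,0],
    [0,-3.9,0],
    [0,-3.9,0],
    [0,-3.9,0],
  ],
  turn=[
    [0.01,0.01,0],
    [0.01,0.01,0],
    [0.01,0.01,0],
    [0.01,0.01,0],
    [0,0.01,0],
    [0,0,0],
    [0,0,0],
    [0,0,0],
  ],
  grip=[1,1,1,1,1,1,1,1],
)

```text
t: 3.0
eef_pos: [0.2636, -0.2767, 0.2988]
tool_rot: [0.02, 0.922, -0.045, -0.384]
contact_force: [-1.0, 0.3, 2.5]
gripper_width: -0.002
```

```bash
python3 -c "
from plan import *
go([-.03,0,.10],-1)"
```

```text
t 3.0 q [ 2.33 -0.27 -0.97  2.43 -1.25  1.02  0.55] F [-1.   0.3  2.5] w -0.00171529410069515
tip in win [  24.9 -365.2  255.6]  tcp [ 0.264 -0.277  0.299]
travel cm (tool) [ 15.27 -36.97   2.09] rotvec [ 0.093 -0.    -0.008] world [0.38  0.076 0.15 ]
```

```bash
cat >> plan.py <<'E'
def go2(off,dl=.3):
    "tip target off (m, window frame), tool tilted dl rad steeper than window normal; sgn -1"
    o=status.get_obs(); Rc=q2R(o["tool_rot"]); p=np.array(o["eef_pos"])
    a=-zw*np.cos(dl)-xw*np.sin(dl); Rt=np.c_[a,-yw,np.cross(a,-yw)]
    tcp=LIP+W@np.array(off)-a*bot.tcp_to_tips
    rv=R.from_matrix(Rc.T@Rt).as_rotvec()
    print("t",round(o["t"],2),"q",np.round(o["q"],2),"F(win)",np.round(W.T@np.array(o["contact_force"]),1))
    print("tip in win mm",np.round(1e3*W.T@(p+Rc[:,0]*bot.tcp_to_tips-LIP),1)," tcp",p.round(3),"tilt",np.degrees(np.arcsin(-Rc[2,0])).round(1))
    print("travel cm (tool now)",np.round(100*Rc.T@(tcp-p),2),"(tool goal)",np.round(100*Rt.T@(tcp-p),2),"rotvec",rv.round(3),"world",tcp.round(3))
E
python3 -c "
from plan import *
go2([.09,-.25,.2],.35); go2([.09,0,.17],.3)"
```

```text
t 3.0 q [ 2.33 -0.27 -0.97  2.43 -1.25  1.02  0.55] F(win) [1.  0.2 2.5]
tip in win mm [  24.9 -365.2  255.6]  tcp [ 0.264 -0.277  0.299] tilt 45.0
travel cm (tool now) [  5.59 -10.83  -8.2 ] (tool goal) [  2.88 -11.5   -8.68] rotvec [ 0.09  -0.35  -0.024] world [ 0.368 -0.174  0.309]
t 3.0 q [ 2.33 -0.27 -0.97  2.43 -1.25  1.02  0.55] F(win) [1.  0.2 2.5]
tip in win mm [  24.9 -365.2  255.6]  tcp [ 0.264 -0.277  0.299] tilt 45.0
travel cm (tool now) [  8.37 -35.76 -10.42] (tool goal) [  6.17 -36.5   -9.32] rotvec [ 0.091 -0.3   -0.022] world [0.42  0.071 0.288]
```

Emit:
apply_moves(
  travel=[
    [0.5,0,-3],
    [0.5,0,-3],
    [0.5,-1,-3],
    [0.5,-3,-1],
    [0,-3,0],
    [0,-3,0],
    [0,-3,0],
    [0,-3,0],
  ],
  turn=[
    [0.02,-0.11,0],
    [0.02,-0.11,0],
    [0.02,-0.08,0],
    [0.02,0,0],
    [0,0,0],
    [0,0,0],
    [0,0,0],
    [0,0,0],
  ],
  grip=[1,1,1,1,1,1,1,1],
)

```text
t: 3.67
eef_pos: [0.3173, -0.2245, 0.3258]
tool_rot: [-0.015, 0.871, -0.069, -0.487]
contact_force: [0.4, 0.3, -0.6]
gripper_width: -0.003
```

```bash
python3 -c "
from plan import *
go2([.09,0,.17],.3)"
```

```text
t 3.67 q [ 1.39 -0.34 -0.56  2.34 -0.75  0.75 -0.4 ] F(win) [-0.2  0.4 -0.7]
tip in win mm [  72.6 -307.2  242.3]  tcp [ 0.317 -0.225  0.326] tilt 58.2
travel cm (tool now) [  5.44 -30.82  -3.95] (tool goal) [  6.39 -30.64  -3.92] rotvec [ 0.014 -0.068 -0.04 ] world [0.42  0.071 0.288]
```

Emit:
apply_moves(
  travel=[
    [0.5,-2,-3],
    [0.5,-2,-3],
    [0.5,-3,-2],
    [0.5,-3.5,0],
    [0,-3.5,0],
    [0,-3.5,0],
    [0,-3.5,0],
    [0,-3.5,0],
  ],
  turn=[
    [0,-0.07,-0.02],
    [0,-0.03,-0.02],
    [0,0,0],
    [0,0,0],
    [0,0,0],
    [0,0,0],
    [0,0,0],
    [0,0,0],
  ],
  grip=[1,1,1,1,1,1,1,1],
)

```text
t: 4.33
eef_pos: [0.4204, -0.0129, 0.3464]
tool_rot: [-0.033, 0.848, -0.057, -0.526]
contact_force: [1.4, -0.2, 0.5]
gripper_width: 0.002
```

```bash
python3 -c "
from plan import *
go2([.09,0,.17],.3)"
```

```text
t 4.33 q [ 0.82 -0.33 -0.78  2.22 -0.27  0.71 -1.53] F(win) [ 1.3 -0.  -0.7]
tip in win mm [138.9 -83.6 204. ]  tcp [ 0.42  -0.013  0.346] tilt 63.6
travel cm (tool now) [ 4.74 -8.36  3.62] (tool goal) [ 4.69 -8.35  3.71] rotvec [-0.003  0.025 -0.005] world [0.42  0.071 0.288]
```

Emit:
apply_moves(
  travel=[
    [1,-3,0],
    [1,-3,0],
    [1,-2,1],
    [1,0,3],
    [0.5,0,1],
  ],
  turn=[
    [0,0,0],
    [0,0,0],
    [0,0.02,0],
    [0,0,0],
    [0,0,0],
  ],
  grip=[1,1,1,1,1],
)

```text
t: 4.75
eef_pos: [0.4095, 0.089, 0.2864]
tool_rot: [-0.026, 0.858, -0.045, -0.512]
contact_force: [-0.6, -0.5, -0.8]
gripper_width: 0.001
```

Run:
```python
from plan import *
go2([0.0,0,.11],.3)
go2([-.05,0,.07],.3)
o=status.get_obs(); im=eyes.read_camera("wrist"); cm=cam("wrist",o)
np.save("w1.npy",im)
# overlay predicted lip and strip
for L,col in [([(0,-.122,0),(0,.122,0),(0,.122,.034),(0,-.122,.034)],(255,0,255)),([(.015,-.122,.003),(.015,.122,.003),(.015,.122,.031),(.015,-.122,.031)],(0,255,0))]:
    P=[LIP+W@(np.array(v)-[0,0,.017]) for v in L]
    uv=proj(cm,P); print(uv.round().tolist()); cv2.polylines(im,[uv.round().astype(np.int32)],True,col,1)
save("w1.png",cv2.resize(im,(768,576)))
```

```text
t 4.75 q [ 0.8  -0.32 -1.09  2.32 -0.16  0.53 -1.88] F(win) [-0.9 -0.5 -0.2]
tip in win mm [ 80.2  16.4 178.1]  tcp [0.409 0.089 0.286] tilt 61.7
travel cm (tool now) [8.81 1.57 5.75] (tool goal) [8.88 1.62 5.64] rotvec [ 0.021 -0.009  0.008] world [0.399 0.074 0.182]
t 4.75 q [ 0.8  -0.32 -1.09  2.32 -0.16  0.53 -1.88] F(win) [-0.9 -0.5 -0.2]
tip in win mm [ 80.2  16.4 178.1]  tcp [0.409 0.089 0.286] tilt 61.7
travel cm (tool now) [14.07  1.54  9.4 ] (tool goal) [14.18  1.62  9.23] rotvec [ 0.021 -0.009  0.008] world [0.392 0.075 0.118]
[[361.0, 181.0], [178.0, 176.0], [171.0, 191.0], [369.0, 196.0]]
[[364.0, 172.0], [176.0, 168.0], [170.0, 180.0], [371.0, 185.0]]
```

View pics/w1.png

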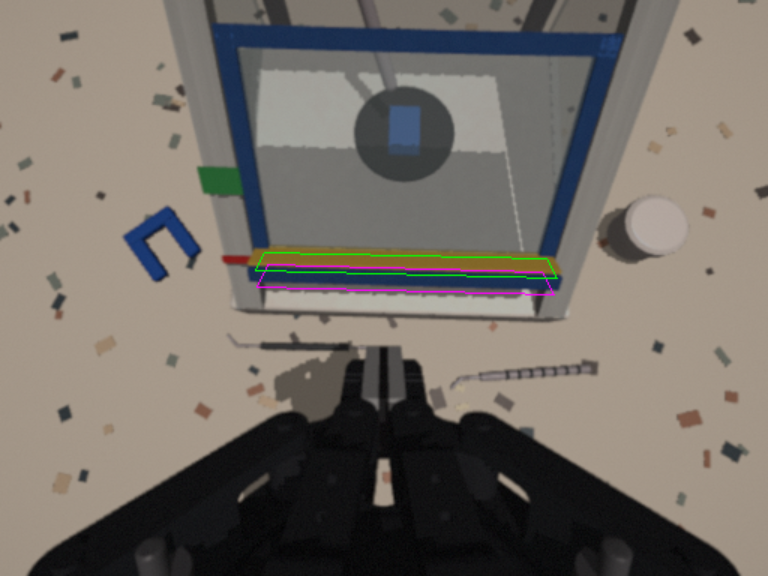

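Emit:
apply_moves(
  travel=[
    [2.3,0.3,1.4],
    [2.3,0.3,1.4],
    [2.3,0.3,1.4],
    [2.3,0.3,1.4],
    [2.3,0.3,1.4],
  ],
  turn=[
    [0,0,0],
    [0,0,0],
    [0,0,0],
    [0,0,0],
    [0,0,0],
  ],
  grip=[1,1,1,1,1],
)

```text
t: 5.22
eef_pos: [0.4002, 0.0729, 0.2069]
tool_rot: [-0.019, 0.849, -0.057, -0.524]
contact_force: [0.1, -0.8, -0.2]
gripper_width: -0.004
```

Run:
```python
from plan import *
go2([-.05,0,.07],.3)
go2([-.025,0,.012],.3)
```

```text
t 5.22 q [ 0.95 -0.09 -1.38  2.42  0.48  0.39 -2.54] F(win) [ 0.  -0.8 -0.3]
tip in win mm [ 18.5  -1.3 127.1]  tcp [0.4   0.073 0.207] tilt 63.2
travel cm (tool now) [ 7.56 -0.34  4.74] (tool goal) [ 7.48 -0.09  4.89] rotvec [ 0.021  0.019 -0.02 ] world [0.392 0.075 0.118]
t 5.22 q [ 0.95 -0.09 -1.38  2.42  0.48  0.39 -2.54] F(win) [ 0.  -0.8 -0.3]
tip in win mm [ 18.5  -1.3 127.1]  tcp [0.4   0.073 0.207] tilt 63.2
travel cm (tool now) [12.29 -0.35  0.55] (tool goal) [12.28 -0.09  0.79] rotvec [ 0.021  0.019 -0.02 ] world [0.45  0.067 0.095]
```

Emit:
apply_moves(
  travel=[
    [-1,0,-3.3],
    [-1.3,0,-3.2],
    [-1.8,0,-2.5],
    [-2,0,-2.5],
    [0,0,0],
  ],
  turn=[
    [0,-0.1,0],
    [0,-0.12,0],
    [0,-0.12,0],
    [0,-0.12,0],
    [0,0,0],
  ],
  grip=[1,1,1,1,1],
)

```text
t: 5.63
eef_pos: [0.4729, 0.049, 0.2808]
tool_rot: [-0.033, 0.708, -0.067, -0.703]
contact_force: [0.3, -0.8, 0.9]
gripper_width: -0.002
```

Run:
```python
from plan import *
go2([-.025,0,.012],.7854)
```

```text
t 5.63 q [ 0.75  0.31 -1.19  1.92  0.36  1.14 -2.29] F(win) [ 0.9 -0.8  0.4]
tip in win mm [116.5 -16.3 130.7]  tcp [0.473 0.049 0.281] tilt 87.3
travel cm (tool now) [18.29 -2.38  1.81] (tool goal) [18.4  -1.54  1.59] rotvec [-0.014 -0.01  -0.047] world [0.459 0.066 0.097]
```

Emit:
apply_moves(
  travel=[
    [2,-0.4,1],
    [3,-0.4,1],
    [3,-0.4,0.8],
    [3.3,-0.4,0],
    [3.3,0,0],
  ],
  turn=[
    [0,0,-0.02],
    [0,0,-0.02],
    [0,0,0],
    [0,0,0],
    [0,0,0],
  ],
  grip=[1,1,1,1,1],
)

```text
t: 6.05
eef_pos: [0.4633, 0.0667, 0.1371]
tool_rot: [-0.058, 0.714, -0.052, -0.695]
contact_force: [1.1, -1.5, 0.8]
gripper_width: -0.0
```

Run:
```python
from plan import *
go2([-.025,0,.03],.7854)
go2([-.025,0,.015],.35)
```

```text
t 6.05 q [ 0.58  0.48 -1.03  2.11  0.57  0.83 -2.53] F(win) [ 1.5 -1.3 -0.3]
tip in win mm [ 6.8  1.1 37.2]  tcp [0.463 0.067 0.137] tilt 88.4
travel cm (tool now) [2.71 0.17 1.75] (tool goal) [2.76 0.09 1.69] rotvec [-0.029 -0.026  0.01 ] world [0.446 0.068 0.11 ]
t 6.05 q [ 0.58  0.48 -1.03  2.11  0.57  0.83 -2.53] F(win) [ 1.5 -1.3 -0.3]
tip in win mm [ 6.8  1.1 37.2]  tcp [0.463 0.067 0.137] tilt 88.4
travel cm (tool now) [3.96 0.17 1.53] (tool goal) [3.02 0.09 2.98] rotvec [-0.031  0.409  0.004] world [0.449 0.068 0.097]
```

Emit:
apply_moves(
  travel=[
    [0,0,1.8],
    [2.5,0.2,0.4],
    [1.5,0,0],
  ],
  turn=[
    [0,0,0],
    [0,0,0],
    [0,0,0],
  ],
  grip=[1,1,1],
)

```text
t: 6.3
eef_pos: [0.4413, 0.0661, 0.0909]
tool_rot: [-0.061, 0.713, -0.053, -0.697]
contact_force: [-0.6, 0.1, -0.5]
gripper_width: -0.0
```

Run:
```python
from plan import *
go2([-.028,0,.0],.35)
```

```text
t 6.3 q [ 0.52  0.52 -0.97  2.19  0.66  0.73 -2.63] F(win) [-0.8  0.1  0.1]
tip in win mm [-41.3  -2.2  19.9]  tcp [0.441 0.066 0.091] tilt 88.6
travel cm (tool now) [ 0.68 -0.29 -1.57] (tool goal) [ 1.25 -0.24 -1.17] rotvec [-0.036  0.414  0.004] world [0.457 0.067 0.084]
```

Emit:
apply_moves(
  travel=[
    [0,0,0],
    [0,0,0],
    [0.3,0,0],
    [0.3,0,0],
  ],
  turn=[
    [0,0.1,0],
    [0,0.1,0],
    [0,0.1,0],
    [-0.02,0.1,0],
  ],
  grip=[1,1,1,1],
)

```text
t: 6.63
eef_pos: [0.4379, 0.061, 0.0724]
tool_rot: [-0.046, 0.783, -0.065, -0.617]
contact_force: [0.0, 0.0, -1.6]
gripper_width: 0.002
```

Run:
```python
from plan import *
go2([-.022,0,.0],.35)
```

```text
t 6.63 q [ 0.09  0.36 -0.52  2.36  0.89  0.4  -2.93] F(win) [-1.1  0.1 -1.1]
tip in win mm [-53.1  -8.2   6.4]  tcp [0.438 0.061 0.072] tilt 76.5
travel cm (tool now) [-1.06 -0.85 -2.58] (tool goal) [-0.5  -0.79 -2.76] rotvec [-0.029  0.2   -0.018] world [0.462 0.066 0.089]
```

Emit:
apply_moves(
  travel=[
    [-0.6,-0.4,-1],
    [-0.5,-0.4,-1],
    [0,0,0],
    [0,0,0],
  ],
  turn=[
    [0,0,0],
    [0,0,0],
    [0,0.07,0],
    [0,0.07,0],
  ],
  grip=[1,1,1,1],
)

```text
t: 6.97
eef_pos: [0.4555, 0.0632, 0.0825]
tool_rot: [-0.039, 0.799, -0.07, -0.596]
contact_force: [-0.6, 0.4, -0.8]
gripper_width: 0.002
```

Run:
```python
from plan import *
go2([-.022,0,.0],.35)
im=eyes.read_camera("scene"); save("s1.png",cv2.resize(im[60:300,140:440],(800,640))[:600])
```

```text
t 6.97 q [-0.15  0.33 -0.27  2.36  0.86  0.34 -2.92] F(win) [-1.   0.3 -0.1]
tip in win mm [-32.9  -4.1   0.8]  tcp [0.456 0.063 0.082] tilt 73.4
travel cm (tool now) [-0.44 -0.35 -0.71] (tool goal) [-0.32 -0.35 -0.78] rotvec [-0.023  0.146 -0.032] world [0.462 0.066 0.089]
```

View pics/s1.png

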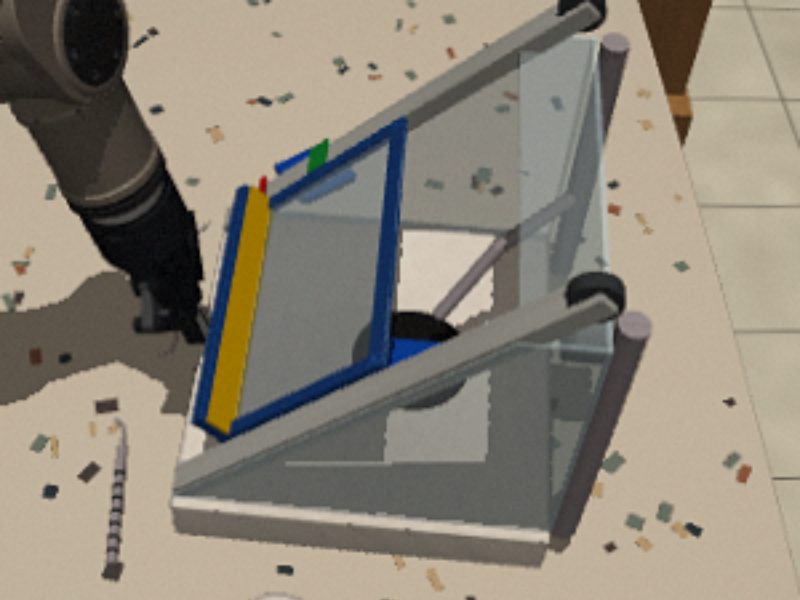

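Emit:
apply_moves(
  travel=[
    [-0.3,-0.2,-0.6],
    [-0.3,0,-0.6],
    [-0.3,0,-0.6],
  ],
  turn=[
    [0,0.07,0],
    [0,0.07,0],
    [0,0.05,0],
  ],
  grip=[1,1,1],
)

```text
t: 7.27
eef_pos: [0.4601, 0.06, 0.083]
tool_rot: [-0.031, 0.816, -0.075, -0.573]
contact_force: [-0.2, -0.3, -0.5]
gripper_width: -0.002
```

```bash
cat > look.py <<'E'
from col import *
from plan import xw
def gap():
    o=status.get_obs(); box={"scene":(190,60,330,240),"top":(170,120,325,250)}; out={}
    C={n:cam(n) for n in box}; I={n:eyes.read_camera(n) for n in box}
    P={k:{n:blob(I[n],k,box[n]) for n in box} for k in "rg"}
    try:
        X={k:tri([C[n] for n in box],[P[k][n].mean(0) for n in box]) for k in P}
        print({k:(X[k][0].round(4).tolist(),X[k][1],[len(P[k][n]) for n in box]) for k in X})
        print("gap mm",1e3*xw@(X["g"][0]-X["r"][0]))
    except Exception as e: print("err",e,{k:{n:None if v is None else len(v) for n,v in d.items()} for k,d in P.items()})
    for n in box: np.save("last_%s.npy"%n,I[n])
E
python3 - <<'E'
from plan import *
from look import gap
go2([.05,0,.0],.35); gap()
E
```

```text
t 7.27 q [-0.57  0.32  0.19  2.41  0.86  0.2  -2.95] F(win) [-0.4 -0.4 -0.2]
tip in win mm [-28.   -7.   -2.9]  tcp [0.46  0.06  0.083] tilt 69.9
travel cm (tool now) [-3.58 -0.58 -6.78] (tool goal) [-2.95 -0.61 -7.07] rotvec [-0.016  0.086 -0.045] world [0.512 0.06  0.14 ]
{'r': ([0.5135, 0.1959, 0.1074], [np.float64(1.1), np.float64(1.1)], [13, 28]), 'g': ([0.5622, 0.1908, 0.1471], [np.float64(0.5), np.float64(0.5)], [56, 102])}
gap mm 62.68969991729165
```

Emit:
apply_moves(
  travel=[
    [-0.35,0,-0.8],
    [-0.35,0,-0.8],
    [-0.35,0,-0.8],
    [-0.35,0,-0.8],
  ],
  turn=[
    [0,0,0],
    [0,0,0],
    [0,0,0],
    [0,0,0],
  ],
  grip=[1,1,1,1],
)

```text
t: 7.7
eef_pos: [0.4826, 0.06, 0.1061]
tool_rot: [-0.026, 0.814, -0.072, -0.576]
contact_force: [-2.8, 1.0, -1.2]
gripper_width: 0.001
```

Run:
```python
from plan import *
from look import gap
go2([.05,0,.0],.35); gap()
```

```text
t 7.7 q [-0.42  0.29  0.04  2.34  0.69  0.3  -2.73] F(win) [-2.9  0.7  1.2]
tip in win mm [ 4.  -4.1 -2.2]  tcp [0.483 0.06  0.106] tilt 70.3
travel cm (tool now) [-2.19 -0.25 -3.88] (tool goal) [-1.8  -0.33 -4.07] rotvec [-0.004  0.095 -0.046] world [0.512 0.06  0.14 ]
{'r': ([0.5279, 0.1952, 0.1205], [np.float64(0.3), np.float64(0.3)], [8, 30]), 'g': ([0.5622, 0.1909, 0.1471], [np.float64(0.4), np.float64(0.4)], [56, 103])}
gap mm 43.27861970331731
```

Emit:
apply_moves(
  travel=[
    [-0.35,0,-0.7],
    [-0.35,0,-0.7],
    [-0.35,0,-0.7],
    [-0.3,0,-0.6],
  ],
  turn=[
    [0,0,0],
    [0,0,0],
    [0,0,0],
    [0,0,0],
  ],
  grip=[1,1,1,1],
)

```text
t: 8.13
eef_pos: [0.5025, 0.0567, 0.127]
tool_rot: [-0.029, 0.812, -0.073, -0.578]
contact_force: [-1.5, 0.6, -1.6]
gripper_width: -0.004
```

Run:
```python
from plan import *
from look import gap
go2([.05,0,.0],.35); gap()
```

```text
t 8.13 q [-0.33  0.27 -0.02  2.28  0.58  0.37 -2.59] F(win) [-2.2  0.4 -0. ]
tip in win mm [32.9 -4.9 -1.7]  tcp [0.503 0.057 0.127] tilt 70.6
travel cm (tool now) [-0.9  -0.38 -1.27] (tool goal) [-0.75 -0.41 -1.36] rotvec [-0.009  0.099 -0.044] world [0.512 0.06  0.14 ]
{'r': ([0.5477, 0.1918, 0.1411], [np.float64(0.3), np.float64(0.3)], [11, 33]), 'g': ([0.5622, 0.1908, 0.1471], [np.float64(0.5), np.float64(0.5)], [56, 102])}
gap mm 14.434195658681142
```

Emit:
apply_moves(
  travel=[
    [-0.3,0,-0.6],
    [-0.25,0,-0.5],
  ],
  turn=[
    [0,0,0],
    [0,0,0],
  ],
  grip=[1,1],
)

```text
t: 8.4
eef_pos: [0.5099, 0.055, 0.1348]
tool_rot: [-0.029, 0.812, -0.073, -0.579]
contact_force: [-1.6, 1.2, -1.3]
gripper_width: 0.003
```

Run:
```python
from plan import *
from look import gap
go2([.05,0,.0],.35); gap()
a=np.load("last_top.npy")[150:240,160:280]; b=np.load("last_scene.npy")[80:170,210:330]
save("c1.png",np.hstack([cv2.resize(a,(400,300),interpolation=cv2.INTER_NEAREST),cv2.resize(b,(400,300),interpolation=cv2.INTER_NEAREST)]))
```

```text
t 8.4 q [-0.31  0.26 -0.04  2.26  0.55  0.39 -2.55] F(win) [-2.1  1.   0.4]
tip in win mm [43.7 -5.7 -1.4]  tcp [0.51  0.055 0.135] tilt 70.7
travel cm (tool now) [-0.41 -0.47 -0.3 ] (tool goal) [-0.36 -0.48 -0.35] rotvec [-0.01   0.101 -0.045] world [0.512 0.06  0.14 ]
{'r': ([0.5549, 0.19, 0.1501], [np.float64(0.6), np.float64(0.6)], [11, 32]), 'g': ([0.5643, 0.1909, 0.1499], [np.float64(0.6), np.float64(0.6)], [40, 73])}
gap mm 6.385531486672456
```

View pics/c1.png

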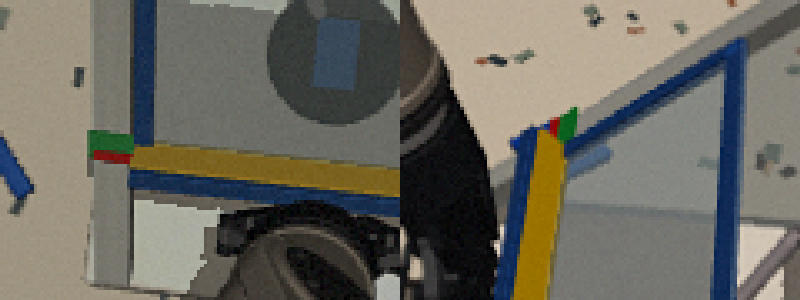

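Emit:
apply_moves(
  travel=[
    [-0.25,0,-0.5],
  ],
  turn=[
    [0,0,0],
  ],
  grip=[1],
)

```text
t: 8.58
eef_pos: [0.513, 0.0541, 0.1383]
tool_rot: [-0.029, 0.811, -0.074, -0.579]
contact_force: [-1.3, 0.4, -1.7]
gripper_width: 0.001
```

Run:
```python
from plan import *
from look import gap
from col import blob
go2([.05,0,.0],.35); gap()
for n,b in [("top",(170,120,325,250)),("scene",(190,60,330,240))]:
    im=np.load(f"last_{n}.npy")
    for k in "rg": p=blob(im,k,b); print(n,k,p.mean(0),p.min(0),p.max(0))
```

```text
t 8.58 q [-0.3   0.26 -0.04  2.25  0.53  0.4  -2.53] F(win) [-2.1  0.3 -0.2]
tip in win mm [48.5 -6.1 -1.2]  tcp [0.513 0.054 0.138] tilt 70.8
travel cm (tool now) [-0.19 -0.52  0.12] (tool goal) [-0.18 -0.53  0.09] rotvec [-0.01   0.102 -0.045] world [0.512 0.06  0.14 ]
{'r': ([0.5589, 0.1899, 0.1537], [np.float64(0.3), np.float64(0.3)], [10, 33]), 'g': ([0.5648, 0.1918, 0.1502], [np.float64(1.7), np.float64(1.7)], [29, 60])}
gap mm 1.494858041442951
top r [193.12121212 194.3030303 ] [188 193] [199 196]
top g [192.5 192.5] [187 189] [199 197]
scene r [257.4 116.3] [256 114] [258 118]
scene g [260.55172414 116.5862069 ] [259 112] [262 121]
```

Emit:
apply_moves(
  travel=[
    [0.4,0,0.9],
    [0.4,0,0.9],
    [0.4,0,0.9],
    [-0.5,0,1.5],
    [-0.5,0,1.5],
  ],
  turn=[
    [0,0,0],
    [0,0,0],
    [0,0,0],
    [0,0,0],
    [0,0,0],
  ],
  grip=[1,1,1,1,1],
)

```text
t: 9.1
eef_pos: [0.4658, 0.0618, 0.1198]
tool_rot: [-0.032, 0.814, -0.074, -0.575]
contact_force: [0.5, 0.7, -0.2]
gripper_width: -0.0
```

Run:
```python
from plan import *
from look import gap
from col import blob
go2([-.05,0,.05],.35); gap()
for n,b in [("top",(170,120,325,250)),("scene",(190,60,330,240))]:
    im=np.load(f"last_{n}.npy")
    for k in "rg": p=blob(im,k,b); print(n,k,p.mean(0).round(1),p.min(0),p.max(0))
    save(f"e_{n}.png",im)
a=np.load("last_top.npy")[120:300,110:390]; b=np.load("last_scene.npy")[60:330,140:440]
save("e.png",np.hstack([cv2.resize(a,(467,300)),cv2.resize(b,(333,300))]))
```

```text
t 9.1 q [-0.42  0.23  0.02  2.37  0.66  0.33 -2.73] F(win) [ 0.2  0.8 -0.4]
tip in win mm [ 1.8 -4.4 19.4]  tcp [0.466 0.062 0.12 ] tilt 70.2
travel cm (tool now) [-0.56 -0.22  6.17] (tool goal) [-1.11 -0.36  6.09] rotvec [-0.016  0.092 -0.043] world [0.407 0.073 0.104]
{'r': ([0.5595, 0.1898, 0.1553], [np.float64(1.1), np.float64(1.1)], [11, 33]), 'g': ([0.5654, 0.1922, 0.151], [np.float64(2.2), np.float64(2.2)], [22, 57])}
gap mm 0.8473842018599566
top r [193.1 194.3] [188 193] [199 196]
top g [192.3 192.4] [187 189] [199 197]
scene r [258.  115.7] [257 114] [259 118]
scene g [261.  116.2] [260 112] [262 120]
```

View pics/e.png

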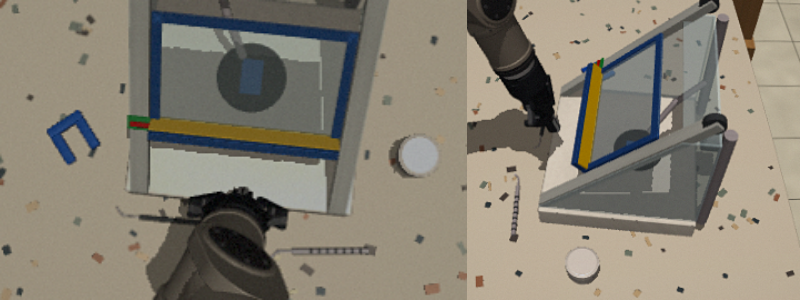

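Emit:
apply_moves(
  travel=[
    [-0.5,0,1.2],
    [-0.5,0,1.2],
    [0,0,0],
    [0,0,0],
  ],
  turn=[
    [0,0,0],
    [0,0,0],
    [0,0,0],
    [0,0,0],
  ],
  grip=[1,1,1,1],
)

```text
t: 9.53
eef_pos: [0.4413, 0.0672, 0.1224]
tool_rot: [-0.031, 0.815, -0.072, -0.574]
contact_force: [0.4, 0.2, 0.4]
gripper_width: 0.002
```

Run:
```python
from plan import *
from look import gap
go2([-.05,0,.05],.35); gap()
eyes.read_camera("scene"); eyes.read_camera("top")
for n,th in [("scene","scaler"),("scene","bracket_pot"),("top","bracket_pot"),("top","bite_plate"),("top","scaler"),("top","explorer"),("scene","explorer")]:
    d=eyes.masks_of(th,n)
    if d: print(n,th,round(d[0]["score"],2),d[0]["rect"])
o=status.get_obs(); print(np.abs(o["joint_vel"]).max(),o["contact_force"])
bot.hand_in()
```

```text
t 9.53 q [-0.46  0.2   0.02  2.41  0.7   0.34 -2.81] F(win) [0.5 0.2 0. ]
tip in win mm [-14.1  -2.2  38.9]  tcp [0.441 0.067 0.122] tilt 70.1
travel cm (tool now) [ 0.52 -0.1   3.9 ] (tool goal) [ 0.18 -0.14  3.93] rotvec [-0.013  0.09  -0.04 ] world [0.407 0.073 0.104]
{'r': ([0.5594, 0.1899, 0.1552], [np.float64(1.2), np.float64(1.2)], [11, 31]), 'g': ([0.5668, 0.1909, 0.1528], [np.float64(0.7), np.float64(0.7)], [22, 39])}
gap mm 3.3749689329653716
scene scaler 0.58 [179.4, 227.4, 189.3, 270.7]
scene bracket_pot 0.97 [227.9, 279.9, 260.5, 317.2]
top bracket_pot 0.72 [346.4, 199.6, 374.7, 225.3]
top bite_plate 0.64 [138.6, 188.9, 171.2, 218.6]
top scaler 0.54 [287.7, 268.5, 331.6, 272.7]
top explorer 0.58 [195.3, 247.0, 222.2, 260.4]
0.0026208791734908736 [ 0.18653802 -0.51842292  0.23660439]
the job is handed in; nothing more can be done
```

I pushed the window about 63 mm up the slope with closed fingers under the lip. The red pointer stopped inside the green band. I then took the hand back down the slope and away, and handed the job in at about 9.7 s.

- **Pointer:** After the hand was away, two pairs of pictures 0.4 s apart put the red pointer in the same place. In the top view it lies inside the band, about 1 pixel (2–3 mm) below its middle. Triangulated estimates of the gap run from about 4 mm above the middle to 3 mm below. They disagree because the pointer now covers part of the green, but all are within the 10 mm allowed.
- **Hand:** The force reading was at noise level (about 0.6 N). The fingertips were clear of the lip by about 2 cm or more.
- **Yellow strip:** No force stood out in the readings, at most about 3 N while pushing. The strip was not measured separately.
- **Bystanders:** The scaler, bracket pot and bite plate were found within a few pixels of where they started. The explorer probe was partly hidden by the hand in the last picture. The network's outline of it shifted by 5–8 pixels there, and it did not find it in the scene view. I saw no sign that it moved and the hand stayed well above it, but I could not fully confirm it.

The wrist could not reach the full 45° tilt because of joint limits, so I pushed at about 70° below horizontal.

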